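# Seat the frit in a glass column with the push rod

## Task

Seat the white plug (frit) of the lying glass column with the steel push rod: take the rod near its middle, start it a third to half way into the tube without moving the plug, and let it go; then take it again further back and push the plug on until you feel it come up against its stop. Press it there with about 14 newtons for a second, never pushing the rod against the plug or the glass harder than 25, then let go and leave the rod in place against the plug. Do not disturb the glassware and other things on the bench.

Things in the scene. Friction and masses are not known exactly. Their poses are not given: they have to be found in the camera images.
- column: Fixed clear glass tube lying level on a dark base with two grey yokes, 217 mm long. x horizontal along the bore, from the mouth to the closed end; z up; origin on the bench 100 mm behind the mouth's lip. Bore 17 mm wide, axis 85 mm above the bench; tube 27 mm outside. The mouth is a steel collar 35 mm across, 14 mm long, its hole narrowing from 27 mm at the lip to 17 mm over 8 mm.
- mouth (a point): Centre of the outer lip of the column's mouth, on the bore axis, 100 mm from the column's origin towards the mouth (-x), 85 mm above the bench; axes as column (+x goes into the bore).
- plug: White disc, 15.6 mm across, 10 mm thick, in the bore, seen through the glass. Origin at the centre of its near face, x as column. It starts 100 to 142 mm inside the lip, slides inwards with about 4 N of friction, staying where it is left, up to a clamped brass ring (its stop, slightly springy); then its near face is 148 to 170 mm inside the lip, varying and not measured: feel for it.
- rod: Loose straight steel push rod, 14 mm thick, 240 mm long, about 0.13 kg. Its rear 18 mm is a black knob 22 mm across; the front end has a 10 mm wide, 3 mm long nose. Origin on its axis at mid length; x along the rod to the nose. Starts lying level on rest, nose roughly towards the column. It has 1.5 mm play all round in the bore: let go half in, it droops about 2 to 3 degrees.
- rod_tip (a point): Centre of the rod's nose face, 120 mm ahead of the rod's origin; axes as rod.
- rest: Fixed rod holder: base plate 170 x 56 mm, 8 mm thick, with two V blocks 60 mm either side of its middle (14 mm long along the rod, tops at 53 mm). The rod lies in it along its x with the axis 50 mm above the bench; the middle 100 mm between the V blocks is free for the fingers. Origin on the bench under its middle.
- dish: Loose shallow glass dish, 90 mm across, 18 mm high; origin under its middle. To be left alone.
- jar: Loose small amber jar, 48 mm across, 50 mm high; origin under its middle. To be left alone.
- beaker: Loose glass beaker, 72 mm across, 95 mm high; origin under its middle. To be left alone.
- flask: Loose conical flask, 84 mm across, 124 mm high; origin under its middle. To be left alone.
- wash_bottle: Loose white bottle, 68 mm across, 170 mm high; origin under its middle. To be left alone.
- spatula: Loose flat steel spatula, about 165 mm long, 4 mm thick; origin under the middle of its handle, blade towards its +x. To be left alone.
- weight: Loose brass weight, 32 mm across, 30 mm high; origin under its middle. To be left alone.
Things that resemble listed ones, but are neither listed nor needed, are in the scene too. Leave any purple look-alike of the column alone.

How it is judged:
By the outcome, as a careful person would: the job done as asked, in the order asked, and still so for the second after the job is handed in, with the robot touching nothing.
It also fails if it takes over 64 s, if anything falls off the work surface, if the arm or the gripper's body presses on something with over 40 N, if the wrist force passes 120 N, or if a joint passes its speed limit or range.

## Robot

A 6-joint arm with a two-finger parallel gripper is mounted at the origin on the work surface. World frame = base frame: x ahead of the robot, y to its left, z up, the work surface at z = 0. Lengths are in mm, angles in rad, forces in N, time in s.
With the tool pointing down it reaches from about 300 to 875 mm from the base axis. Payload 6.4 kg.
Tool frame: the origin (TCP) lies midway between the tips of the shut fingers; the grasp point (between the pads) lies 19 mm behind it; z points along the fingers, y is the line along which they close (so a half turn about z gives the same grasp; the last joint's range is limited). The gripper opens to 88 mm and grips with 3 to 60 N. Pads are 18 mm wide; open, the fingers measure 123 mm over their backs; the gripper's body (75 mm by 187 mm) begins 45 mm behind the grasp point.
Start: joints at [0.964, 0.181, 1.607, -0, 1.354, -0.206], TCP at [224.329, 529.45, 238.714] pointing down, gripper open.
Joint ranges: [-2.99, 2.99], [-0.89, 2.07], [0.3, 2.58], [-1.14, 4.28], [0, 2.63], [-3.12, 3.12]. Speed limits (rad/s): [2.57, 2.57, 3.01, 3.14, 3.14, 3.14].

## Interface

Orientations are given as [roll, pitch, yaw] about the fixed x, y, z axes, in that order (R = Rz(yaw) Ry(pitch) Rx(roll)).
In Python, from workcell import arm gives the robot as it stands. The module is installed in compiled form; this text tells all that it offers.
- The arm moves only by the tool drive_tool, never from a script. Its argument "motion" is a list of rows, each an object of numbers: "gripper": the closure, from 0 (fully open) to 1 (shut); "tx", "ty", "tz": the shift along the world's x, y, z in m; "wx", "wy", "wz": the turn, a rotation vector about the world's x, y, z in degrees. In form: [{"gripper": .., "tx": .., "ty": .., "tz": .., "wx": .., "wy": .., "wz": ..}, ...]. A call has 1 to 12 rows; each row is the pose to reach, as a shift and turn from the pose commanded when the call began; what a row does not reach only later rows make up. A row lasts 1/8 s, in which the tool goes at most 62.5 mm and 10.7 degrees, less where a joint would pass 70% of its speed; a pose out of reach is approached as far as the arm can. A call with a gripper value outside its range is refused whole. The fingers move at their own pace and stop on an object; "grip_force" is the grip in N (left out, the last holds). Time passes only in rows, so rows that repeat a pose let the fingers close. It gives the time, the measured TCP pose, the force, the opening and the grip force at its end, in the units of the state.
- arm.sense(): the state, without advancing time (a new reading comes with each control period).
- arm.read_camera(name): name is "side" or "top"; returns a dict with "color" (384x512x3 uint8, red, green, blue), "range_z" (384x512 float32, mm along the optical axis (not along the pixel's ray), 0 where there is no reading), "fx", "fy", "cx", "cy" (pixels), "R" (3x3) and "t" (3): a world point X has camera coordinates R X + t. Camera axes: x right, y down, z forward; pixel columns grow to the right and rows downward; lengths in mm; the calibration is good to about 2 mm. A picture is of the moment at which its call begins.
- arm.hand_in(): hands the job in; it is judged then, once.
Trained networks look in a picture, given as the dict that the camera call returned (one of the last four; its "shot" number tells which), for a name from the list of things; names that differ only in an ending like _2 or _b are one class to them, and where a whole thing is asked for, a point or a joint stands for the part that bears it (a point fixed in the world has none). Each returns a list of dicts, best first, with "conf" (0 to 1); they miss things now and then, are a little off and sometimes report something else, mostly with a low value. They report only what shows in the picture. A call takes as long as a camera call. They do not tell look-alikes from the thing itself.
- arm.outline_of(label, picture): "mask" (384x512 bool, what is visible of it).
- arm.landmark_of(label, picture): "at" ([x, y, z] in mm, in world coordinates, good to about 4 mm: a listed point, or the origin of a listed thing).
The state is a dict: "clock": time; "joints": joint angles; "dq": joint speeds; "effort": joint torques, N m; "eef_pos": TCP position; "eef_rot": TCP orientation; "wrist_force": force on the tool from outside, world axes, zero at the start; "moment": the same for the moment, N m; "opening": finger opening in mm; "finger_force": force on a finger pad.
Only numpy, scipy, OpenCV 4.12 (cv2) and the standard library are available. Lean on these libraries where they do the work, as an engineer would, in place of code of your own. Each camera call takes 0.05 s, during which the arm holds its last target. There are 200 camera calls.

## Working session

There is one attempt and no reset: what is moved stays moved. The work goes in short steps, Python scripts to look and compute and a tool call to move; the robot and the scene stay as the last step left them, time stands still between calls to the robot, and variables do not carry over. Pictures are saved under pics/ and viewed, at most 10 in all, crops included, and the job is handed in when it is done.

Besides the shell and the picture viewer there is one more tool, called after ">>>" by a JSON object that holds its "op" and its "data". drive_tool: Moves the arm, as the interface text tells. Its arguments: {"type":"object","properties":{"motion":{"type":"array","items":{"type":"object","properties":{"gripper":{"type":"number"},"tx":{"type":"number"},"ty":{"type":"number"},"tz":{"type":"number"},"wx":{"type":"number"},"wy":{"type":"number"},"wz":{"type":"number"}}}},"grip_force":{"type":"number"}},"required":["motion"]}

```bash
mkdir -p pics; cat > h.py <<'E'
import numpy as np, cv2
from workcell import arm
def px2w(p,u,v,z=None):
    z=p["range_z"][int(v),int(u)] if z is None else z
    c=np.array([(u-p["cx"])/p["fx"]*z,(v-p["cy"])/p["fy"]*z,z])
    return np.array(p["R"]).T@(c-np.array(p["t"]))
def w2px(p,X):
    c=np.array(p["R"])@np.array(X)+np.array(p["t"])
    return p["fx"]*c[0]/c[2]+p["cx"],p["fy"]*c[1]/c[2]+p["cy"]
E
python3 - <<'E'
from h import *
s=arm.sense(); print(s)
for n in("side","top"):
    p=arm.read_camera(n); cv2.imwrite(f"pics/{n}0.png",p["color"][:,:,::-1])
    print(n,p["fx"],p["cx"],p["cy"],np.round(p["R"],3).tolist(),np.round(p["t"]))
    for l in["column","mouth","plug","rod","rod_tip","rest"]:
        for d in arm.landmark_of(l,p)[:3]: print(l,round(d["conf"],2),np.round(d["at"]),np.round(w2px(p,d["at"])))
E
```

```text
{'clock': 0.0, 'joints': array([ 9.63732662e-01,  1.81532187e-01,  1.60798887e+00,  4.14461267e-06,
        1.35380743e+00, -2.06283399e-01]), 'dq': array([ 0.00156969, -0.00070082,  0.00075269, -0.00039432,  0.00014153,
       -0.00135123]), 'effort': array([-1.36662740e-03, -4.33869195e+01, -3.41843891e+01,  7.00124097e-02,
        3.84502695e-02, -1.75700625e-04]), 'eef_pos': array([223.99274308, 529.0000991 , 237.82437292]), 'eef_rot': array([-3.13989445e+00, -3.59498722e-04,  2.74081119e+00]), 'wrist_force': array([ 0.34487896, -0.49678062, -0.41628398]), 'moment': array([-0.00375379, -0.01355763, -0.01044961]), 'finger_force': 0.0, 'opening': 88.26863907252492}
side 399.4592307614984 248.27416405167853 188.56581139933817 [[0.686, -0.727, 0.018], [-0.512, -0.5, -0.699], [0.517, 0.47, -0.715]] [-320.  282. 1015.]
column 0.81 [613. 222.   2.] [231. 149.]
column 0.57 [182. 320.  -1.] [113. 198.]
column 0.32 [ 721. -395.    0.] [402. 225.]
mouth 0.76 [613. 122.  84.] [252. 143.]
mouth 0.55 [193. 226.  86.] [128. 192.]
rod 0.72 [ 484. -276.   51.] [326. 238.]
rod 0.67 [377. 363.   2.] [154. 161.]
rod_tip 0.68 [ 523. -164.   50.] [302. 209.]
rest 0.56 [ 482. -275.   -0.] [322. 249.]
top 418.56662929755305 251.20379426947946 192.0765090529733 [[-0.009, -1.0, -0.007], [-0.989, 0.01, -0.148], [0.148, 0.005, -0.989]] [   6.  467. 1177.]
column 0.78 [611. 223.   2.] [177. 147.]
column 0.6 [178. 321.  -1.] [141. 294.]
mouth 0.58 [196. 220.  80.] [171. 290.]
rod 0.91 [ 478. -273.   52.] [347. 186.]
rod_tip 0.66 [ 526. -167.   50.] [309. 170.]
rest 0.81 [ 477. -273.    4.] [343. 189.]
```

View pics/side0.png

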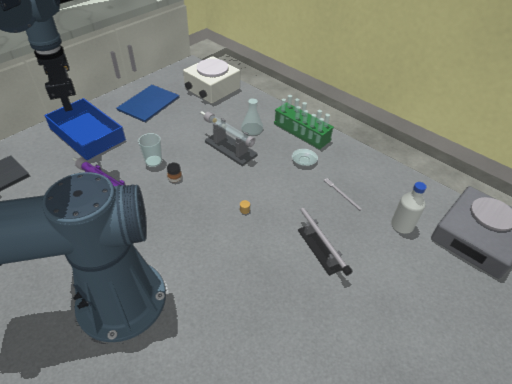

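View pics/top0.png

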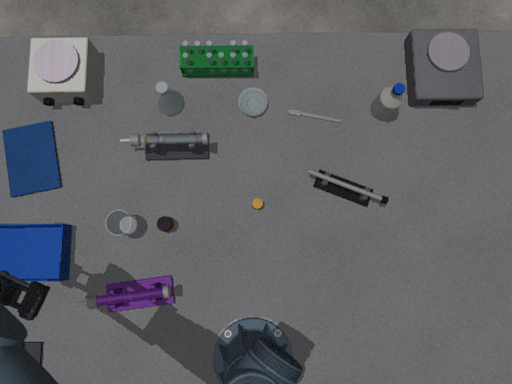

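The real column lies at about (612, 222), with its mouth towards -y (top view ≈ (210,139)). The one at (140,294) is the purple look-alike. The rod is on its rest at about (480,-275), with the nose at top-view (309,173) and the knob at (385,200). I'll refine these positions and crop the column.

```bash
python3 - <<'E'
from h import *
def fit(P):
    c=np.median(P,0); 
    for _ in range(5):
        d=np.linalg.svd(P-c)[2][0]; r=np.linalg.norm((P-c)-np.outer((P-c)@d,d),axis=1); P=P[r<max(2*np.median(r),4)]; c=P.mean(0)
    s=(P-c)@d
    return c,d,s.min(),s.max(),len(P),np.median(r)
def cloud(p,m):
    v,u=np.nonzero(m&(p["range_z"]>0)); return np.array([px2w(p,a,b) for a,b in zip(u,v)])
ims=[]
for n in("side","top"):
    p=arm.read_camera(n)
    for l in("rod","column"):
        m=arm.outline_of(l,p)
        for d in m[:3]:
            P=cloud(p,d["mask"]); print(n,l,round(d["conf"],2),len(P),np.median(P,0).round())
            if l=="rod": Q=P[(P[:,2]>46)&(P[:,2]<62)]
            else: Q=P[(P[:,2]>92)&(P[:,2]<106)]
            if len(Q)>10:
                c,dd,a,b,k,r=fit(Q); print("  line",c.round(1),dd.round(4),"yaw",np.degrees(np.arctan2(dd[1],dd[0])).round(2),"ends",(c+a*dd).round(),(c+b*dd).round(),k,r.round(2))
    for l in["mouth","plug","rod_tip","rod","flask","beaker","jar","weight","dish","spatula"]:
        for d in arm.landmark_of(l,p)[:1]: print(l,round(d["conf"],2),np.round(d["at"],1))
    x=p["color"][:,:,::-1]
    if n=="side": ims.append(cv2.resize(x[100:170,190:270],(640,560),interpolation=cv2.INTER_CUBIC)); cv2.imwrite("pics/c_side.png",ims[-1])
    else: cv2.imwrite("pics/c_top.png",cv2.resize(x[115:175,115:225],(792,432),interpolation=cv2.INTER_CUBIC))
E
```

```text
side rod 0.94 428 [ 469. -296.   56.]
  line [ 473.1 -280.8   56.3] [-0.3743 -0.9273  0.0036] yaw -111.98 ends [ 521. -162.   56.] [ 432. -383.   57.] 356 3.87
side rod 0.46 249 [368. 239.  40.]
  line [373.7 245.7  51.6] [-0.3028 -0.9513 -0.0574] yaw -107.66 ends [381. 268.  53.] [368. 228.  50.] 69 5.91
side column 0.72 1475 [601. 225.  31.]
  line [604.6 229.9  98.3] [-8.9e-03  1.0e+00  7.0e-04] yaw 90.51 ends [606. 121.  98.] [603. 367.  98.] 274 5.39
side column 0.71 345 [173. 382.  99.]
  line [173.5 354.8 100. ] [ 0.1689 -0.9856 -0.0033] yaw -80.28 ends [156. 457. 100.] [191. 254. 100.] 210 4.47
side column 0.6 317 [753.  -1.  12.]
mouth 0.77 [610.2 122.9  83.4]
rod_tip 0.92 [ 523.5 -164.5   48. ]
rod 0.87 [ 483.2 -274.1   52.4]
flask 0.9 [753.6 249.5   2.2]
beaker 0.64 [376.3 362.1   0.9]
jar 0.66 [ 6.147e+02  2.242e+02 -5.000e-01]
weight 0.47 [435.7 -14.6   3.7]
dish 0.66 [749.1  -6.2  -1.7]
spatula 0.48 [ 701.4 -212.2   -1.8]
top rod 0.64 516 [ 473. -286.   55.]
  line [ 478.  -274.6   56.1] [-0.3727 -0.9279  0.0024] yaw -111.88 ends [ 523. -162.   56.] [ 434. -384.   56.] 389 4.19
top column 0.7 1815 [602. 225.  45.]
  line [609.6 231.8  98.1] [-0.0205  0.9998  0.0036] yaw 91.18 ends [612. 123.  98.] [607. 362.  99.] 582 6.06
top column 0.57 2189 [182. 326.  59.]
  line [179.5 332.7  97.9] [-1.272e-01  9.919e-01  5.000e-04] yaw 97.31 ends [194. 222.  98.] [162. 466.  98.] 732 6.62
mouth 0.85 [193.5 221.8  77.8]
rod_tip 0.93 [ 526.6 -167.7   50.7]
rod 0.93 [ 479.4 -273.8   52.8]
flask 0.94 [755.9 245.8  -1. ]
beaker 0.88 [376.8 370.   -3.8]
jar 0.78 [ 3.786e+02  2.520e+02 -1.000e-01]
weight 0.67 [376.4 368.1  -2.3]
dish 0.66 [751.6  -7.5  -4.8]
spatula 0.64 [ 699.3 -212.5    0. ]
```

View pics/c_top.png

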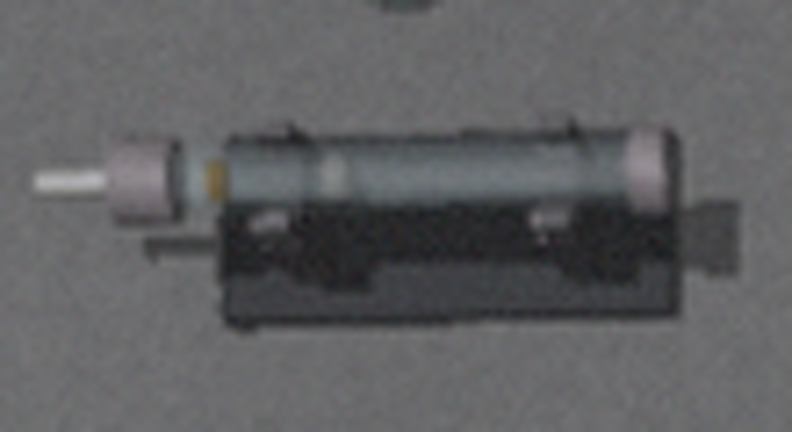

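View pics/c_side.png

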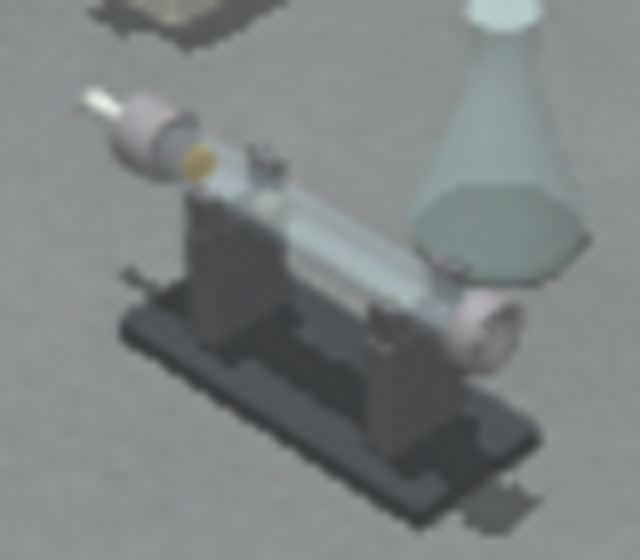

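Top crop: lip at x≈672 (full-image u≈208, v≈138), plug at x≈320–350, brass ring at x≈205–226. Next I turn those pixels into positions at bore height.

```bash
cat >> h.py <<'E'
def atz(p,u,v,z):
    R=np.array(p["R"]);o=-R.T@np.array(p["t"]);d=R.T@np.array([(u-p["cx"])/p["fx"],(v-p["cy"])/p["fy"],1]);return o+d*(z-o[2])/d[2]
E
python3 - <<'E'
from h import *
p=arm.read_camera("top")
for n,x,y in[("lip",672,168),("collar",648,168),("plug near",350,176),("plug far",320,176),("ring near",227,179),("ring far",205,179),("end collar",145,180),("end",107,181),("outlet",70,182)]:
    print(n,atz(p,115+(x+.5)/7.2-.5,115+(y+.5)/7.2-.5,85).round(1))
# high points of collars / tube by depth
v,u=np.mgrid[115:175,115:225]; P=np.array([px2w(p,a,b) for a,b in zip(u.ravel(),v.ravel())])
for a,b in[(122,137),(140,200),(200,260),(270,330),(338,352)]:
    Q=P[(P[:,1]>a)&(P[:,1]<b)&(P[:,2]>85)&(P[:,2]<112)&(abs(P[:,0]-609)<25)]
    if len(Q):print((a,b),len(Q),"x",Q[:,0].min().round(1),Q[:,0].max().round(1),Q[:,0].mean().round(1),"ztop",np.percentile(Q[:,2],95).round(1),"ymin",Q[:,1].min().round(1))
p=arm.read_camera("side")
for x,y in[(494,332)]: print("side lip",atz(p,190+x/8-.5,100+y/8-.5,85).round(1))
E
```

```text
lip [615.8 121.8  85. ]
collar [615.9 131.3  85. ]
plug near [614.  248.6  85. ]
plug far [614.1 260.4  85. ]
ring near [613.3 297.   85. ]
ring far [613.4 305.6  85. ]
end collar [613.3 329.3  85. ]
end [613.  344.2  85. ]
outlet [612.8 358.8  85. ]
(122, 137) 64 x 596.8 627.6 610.3 ztop 105.3 ymin 122.2
(140, 200) 228 x 590.0 633.6 610.2 ztop 100.8 ymin 140.3
(200, 260) 202 x 598.2 624.9 610.0 ztop 101.7 ymin 201.0
(270, 330) 251 x 587.1 633.8 608.2 ztop 104.2 ymin 270.1
(338, 352) 15 x 598.3 622.9 609.6 ztop 94.6 ymin 339.1
side lip [617.8 131.1  85. ]
```

>>> {"op": "drive_tool", "data": {"motion": [{"gripper": 0,"tx": 0.1,"ty": -0.3,"tz": 0,"wz": -40},{"gripper": 0,"tx": 0.1,"ty": -0.3,"tz": 0,"wz": -40},{"gripper": 0,"tx": 0.1,"ty": -0.3,"tz": 0,"wz": -40},{"gripper": 0,"tx": 0.1,"ty": -0.3,"tz": 0,"wz": -40},{"gripper": 0,"tx": 0.1,"ty": -0.3,"tz": 0,"wz": -40},{"gripper": 0,"tx": 0.256,"ty": -0.804,"tz": -0.08,"wz": -89},{"gripper": 0,"tx": 0.256,"ty": -0.804,"tz": -0.08,"wz": -89},{"gripper": 0,"tx": 0.256,"ty": -0.804,"tz": -0.08,"wz": -89},{"gripper": 0,"tx": 0.256,"ty": -0.804,"tz": -0.08,"wz": -89},{"gripper": 0,"tx": 0.256,"ty": -0.804,"tz": -0.08,"wz": -89},{"gripper": 0,"tx": 0.256,"ty": -0.804,"tz": -0.08,"wz": -89},{"gripper": 0,"tx": 0.256,"ty": -0.804,"tz": -0.08,"wz": -89}], "grip_force": 30}}

```text
$.motion[0]: bad value
```

>>> {"op": "drive_tool", "data": {"motion": [{"gripper": 0.0,"tx": 0.1,"ty": -0.3,"tz": 0.0,"wx": 0.0,"wy": 0.0,"wz": -40.0},{"gripper": 0.0,"tx": 0.1,"ty": -0.3,"tz": 0.0,"wx": 0.0,"wy": 0.0,"wz": -40.0},{"gripper": 0.0,"tx": 0.1,"ty": -0.3,"tz": 0.0,"wx": 0.0,"wy": 0.0,"wz": -40.0},{"gripper": 0.0,"tx": 0.1,"ty": -0.3,"tz": 0.0,"wx": 0.0,"wy": 0.0,"wz": -40.0},{"gripper": 0.0,"tx": 0.1,"ty": -0.3,"tz": 0.0,"wx": 0.0,"wy": 0.0,"wz": -40.0},{"gripper": 0.0,"tx": 0.256,"ty": -0.804,"tz": -0.08,"wx": 0.0,"wy": 0.0,"wz": -89.0},{"gripper": 0.0,"tx": 0.256,"ty": -0.804,"tz": -0.08,"wx": 0.0,"wy": 0.0,"wz": -89.0},{"gripper": 0.0,"tx": 0.256,"ty": -0.804,"tz": -0.08,"wx": 0.0,"wy": 0.0,"wz": -89.0},{"gripper": 0.0,"tx": 0.256,"ty": -0.804,"tz": -0.08,"wx": 0.0,"wy": 0.0,"wz": -89.0},{"gripper": 0.0,"tx": 0.256,"ty": -0.804,"tz": -0.08,"wx": 0.0,"wy": 0.0,"wz": -89.0},{"gripper": 0.0,"tx": 0.256,"ty": -0.804,"tz": -0.08,"wx": 0.0,"wy": 0.0,"wz": -89.0},{"gripper": 0.0,"tx": 0.256,"ty": -0.804,"tz": -0.08,"wx": 0.0,"wy": 0.0,"wz": -89.0}], "grip_force": 30}}

```text
clock: 3.6
eef_pos: [451.5, -182.6, 173.6]
eef_rot: [3.141, -0.0, 1.187]
wrist_force: [0.6, 0.8, 0.7]
opening: 88.5
finger_force: 0.0
```

>>> {"op": "drive_tool", "data": {"motion": [{"gripper": 0.0,"tx": 0.028,"ty": -0.092,"tz": -0.04,"wx": 0.0,"wy": 0.0,"wz": 0.0},{"gripper": 0.0,"tx": 0.028,"ty": -0.092,"tz": -0.04,"wx": 0.0,"wy": 0.0,"wz": 0.0},{"gripper": 0.0,"tx": 0.028,"ty": -0.092,"tz": -0.04,"wx": 0.0,"wy": 0.0,"wz": 0.0},{"gripper": 0.0,"tx": 0.028,"ty": -0.092,"tz": -0.04,"wx": 0.0,"wy": 0.0,"wz": 0.0}]}}

```text
clock: 4.1
eef_pos: [478.9, -271.7, 133.5]
eef_rot: [-3.141, -0.001, 1.187]
wrist_force: [-0.1, 0.5, 0.4]
opening: 88.6
finger_force: 0.0
```

```bash
python3 - <<'E'
from h import *
s=arm.sense(); print(s["eef_pos"],s["eef_rot"],s["clock"])
p=arm.read_camera("side"); cv2.imwrite("pics/s1.png",cv2.resize(p["color"][130:290,230:400,::-1],None,fx=3.4,fy=3.4,interpolation=cv2.INTER_CUBIC))
E
```

```text
[ 478.8658165  -271.69218114  133.5150506 ] [-3.14083358e+00 -5.07103423e-04  1.18726143e+00] 4.1
```

View pics/s1.png

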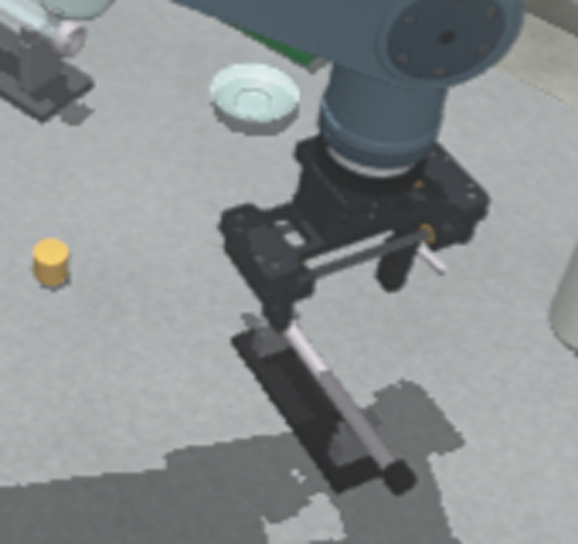

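The gripper straddles the rod's middle (fingers at crop ≈(280,300) and (395,270)), so I descend and close.

>>> {"op": "drive_tool", "data": {"motion": [{"gripper": 0.0,"tx": 0.001,"ty": -0.003,"tz": -0.06,"wx": 0.0,"wy": 0.0,"wz": 0.0},{"gripper": 0.0,"tx": 0.001,"ty": -0.003,"tz": -0.1025,"wx": 0.0,"wy": 0.0,"wz": 0.0},{"gripper": 0.0,"tx": 0.001,"ty": -0.003,"tz": -0.1025,"wx": 0.0,"wy": 0.0,"wz": 0.0},{"gripper": 1.0,"tx": 0.001,"ty": -0.003,"tz": -0.1025,"wx": 0.0,"wy": 0.0,"wz": 0.0},{"gripper": 1.0,"tx": 0.001,"ty": -0.003,"tz": -0.1025,"wx": 0.0,"wy": 0.0,"wz": 0.0},{"gripper": 1.0,"tx": 0.001,"ty": -0.003,"tz": -0.1025,"wx": 0.0,"wy": 0.0,"wz": 0.0},{"gripper": 1.0,"tx": 0.001,"ty": -0.003,"tz": -0.1025,"wx": 0.0,"wy": 0.0,"wz": 0.0},{"gripper": 1.0,"tx": 0.001,"ty": -0.003,"tz": -0.1025,"wx": 0.0,"wy": 0.0,"wz": 0.0},{"gripper": 1.0,"tx": 0.001,"ty": -0.003,"tz": -0.1025,"wx": 0.0,"wy": 0.0,"wz": 0.0}], "grip_force": 30}}

```text
clock: 5.28
eef_pos: [480.1, -275.3, 31.1]
eef_rot: [-3.142, -0.0, 1.187]
wrist_force: [-0.1, -0.0, 0.2]
opening: 30.7
finger_force: 0.0
```

>>> {"op": "drive_tool", "data": {"motion": [{"gripper": 1.0,"tx": 0.0,"ty": 0.0,"tz": 0.0,"wx": 0.0,"wy": 0.0,"wz": 0.0},{"gripper": 1.0,"tx": 0.0,"ty": 0.0,"tz": 0.0,"wx": 0.0,"wy": 0.0,"wz": 0.0},{"gripper": 1.0,"tx": 0.0,"ty": 0.0,"tz": 0.0,"wx": 0.0,"wy": 0.0,"wz": 0.0},{"gripper": 1.0,"tx": 0.0,"ty": 0.0,"tz": 0.0,"wx": 0.0,"wy": 0.0,"wz": 0.0}], "grip_force": 30}}

```text
clock: 5.78
eef_pos: [480.0, -275.2, 31.0]
eef_rot: [-3.141, -0.0, 1.187]
wrist_force: [-1.6, 0.7, 1.6]
opening: 12.1
finger_force: 29.4
```

>>> {"op": "drive_tool", "data": {"motion": [{"gripper": 1.0,"tx": 0.0,"ty": 0.0,"tz": 0.03,"wx": 0.0,"wy": 0.0,"wz": 0.0},{"gripper": 1.0,"tx": 0.0,"ty": 0.0,"tz": 0.06,"wx": 0.0,"wy": 0.0,"wz": 0.0},{"gripper": 1.0,"tx": 0.03,"ty": 0.05,"tz": 0.06,"wx": 0.0,"wy": 0.0,"wz": 6.0},{"gripper": 1.0,"tx": 0.06,"ty": 0.1,"tz": 0.06,"wx": 0.0,"wy": 0.0,"wz": 11.0},{"gripper": 1.0,"tx": 0.09,"ty": 0.15,"tz": 0.06,"wx": 0.0,"wy": 0.0,"wz": 17.0},{"gripper": 1.0,"tx": 0.12,"ty": 0.2,"tz": 0.05,"wx": 0.0,"wy": 0.0,"wz": 22.8},{"gripper": 1.0,"tx": 0.136,"ty": 0.237,"tz": 0.035,"wx": 0.0,"wy": 0.0,"wz": 22.8},{"gripper": 1.0,"tx": 0.136,"ty": 0.237,"tz": 0.035,"wx": 0.0,"wy": 0.0,"wz": 22.8},{"gripper": 1.0,"tx": 0.136,"ty": 0.237,"tz": 0.035,"wx": 0.0,"wy": 0.0,"wz": 22.8},{"gripper": 1.0,"tx": 0.136,"ty": 0.237,"tz": 0.035,"wx": 0.0,"wy": 0.0,"wz": 22.8}], "grip_force": 30}}

```text
clock: 7.02
eef_pos: [616.1, -39.5, 66.5]
eef_rot: [3.141, 0.0, 1.584]
wrist_force: [-0.9, 0.3, -0.4]
opening: 12.5
finger_force: 29.7
```

```bash
python3 - <<'E'
from h import *
for n in("top","side"):
    p=arm.read_camera(n)
    for l in["mouth","rod_tip","rod"]:
        for d in arm.landmark_of(l,p)[:2]: print(n,l,round(d["conf"],2),np.round(d["at"],1),np.round(w2px(p,d["at"]),1))
    x=p["color"][:,:,::-1]
    c=x[110:180,165:270] if n=="top" else x[100:180,190:290]
    cv2.imwrite(f"pics/m_{n}.png",cv2.resize(c,None,fx=7,fy=7,interpolation=cv2.INTER_CUBIC))
s=arm.sense();print(s["eef_pos"],s["eef_rot"],s["clock"],s["wrist_force"])
E
```

```text
top mouth 0.91 [613.5 126.7  85.4] [206.2 138.7]
top mouth 0.6 [377.9 248.5  -1.1] [167.7 224.6]
top rod_tip 0.47 [377.5 250.7   1.4] [166.8 224.7]
side mouth 0.9 [191.1 224.9  78.8] [127.7 194.3]
side mouth 0.66 [612.9 120.5  83.5] [252.6 143.4]
side rod_tip 0.77 [613.4  81.1  86.9] [261.5 147.9]
side rod 0.77 [617.9 -38.3  88.3] [290.7 164.1]
side rod 0.36 [6.126e+02 2.201e+02 3.000e-01] [231.6 149.1]
[616.13845572 -38.57759538  66.2207533 ] [3.14139342e+00 2.12520420e-05 1.58490568e+00] 7.425 [ 0.12482786  0.16257645 -1.59095151]
```

View pics/m_top.png

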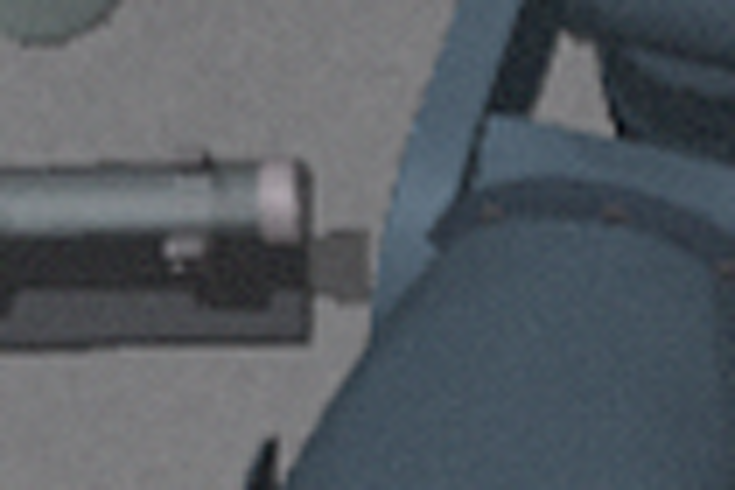

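View pics/m_side.png

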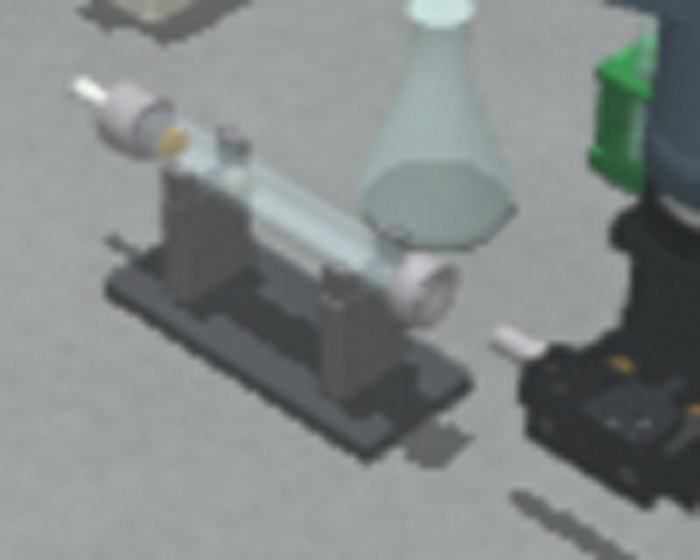

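Side crop: lip centre ≈(437,291), rod nose ≈(497,336). The top view of the rod is blocked by the arm. I'll compare projections to get the relative offset.

```bash
python3 - <<'E'
from h import *
p=arm.read_camera("side"); s=arm.sense(); e=s["eef_pos"]
d=np.array([np.cos(s["eef_rot"][2]),np.sin(s["eef_rot"][2]),0]); g=e+[0,0,19]
for k in(100,120,160,260): print("rod axis",k,(g+k*d).round(1),np.array(w2px(p,g+k*d)).round(2), "crop",((np.array(w2px(p,g+k*d))-[190,100])*7+3).round())
for X in([614,122,85],[612,122,85],[616,122,85],[613,340,85]): print(X,((np.array(w2px(p,X))-[190,100])*7+3).round())
x=p["color"]; c=x[130:165,235:275,::-1]; cv2.imwrite("pics/z.png",cv2.resize(c,None,fx=18,fy=16,interpolation=cv2.INTER_NEAREST)) 
v,u=np.mgrid[136:150,245:262]; P=np.array([px2w(p,a,b) for a,b in zip(u.ravel(),v.ravel())])
Q=P[(P[:,1]>114)&(P[:,1]<134)&(P[:,2]>60)]; print(len(Q),Q.min(0).round(1),Q.max(0).round(1))
v,u=np.mgrid[140:165,255:275]; P=np.array([px2w(p,a,b) for a,b in zip(u.ravel(),v.ravel())])
Q=P[(P[:,1]>55)&(P[:,1]<95)&(P[:,2]>75)&(P[:,2]<96)]; print(len(Q),Q.min(0).round(1),Q.max(0).round(1),np.median(Q,0))
E
```

```text
rod axis 100 [614.7  61.5  85.2] [266.2  150.87] crop [536. 359.]
rod axis 120 [614.4  81.5  85.2] [261.58 148.13] crop [504. 340.]
rod axis 160 [613.8 121.5  85.2] [252.53 142.77] crop [441. 302.]
rod axis 260 [612.4 221.5  85.2] [230.98 130.  ] crop [290. 213.]
[614, 122, 85] [440. 302.]
[612, 122, 85] [437. 304.]
[616, 122, 85] [443. 300.]
[613, 340, 85] [127. 113.]
63 [594.3 122.5  70.4] [632.8 133.5 106. ]
28 [603.9  59.   83.4] [618.8  83.3  95.7] [609.30293483  70.67020741  91.86477303]
```

View pics/z.png

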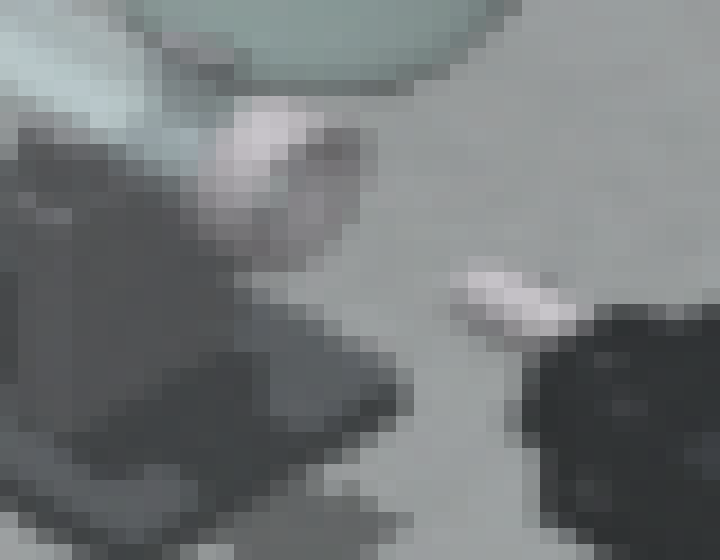

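Observed minus predicted pixels agree for lip and nose to about 0.5 px, so they line up within about 2 mm. The funnel covers that, so I advance and watch the forces.

>>> {"op": "drive_tool", "data": {"motion": [{"gripper": 1.0,"tx": 0.0,"ty": 0.015,"tz": 0.0,"wx": 0.0,"wy": 0.0,"wz": 0.0},{"gripper": 1.0,"tx": -0.0005,"ty": 0.03,"tz": 0.0,"wx": 0.0,"wy": 0.0,"wz": 0.0},{"gripper": 1.0,"tx": -0.0005,"ty": 0.037,"tz": 0.0,"wx": 0.0,"wy": 0.0,"wz": 0.0},{"gripper": 1.0,"tx": -0.0006,"ty": 0.041,"tz": 0.0,"wx": 0.0,"wy": 0.0,"wz": 0.0},{"gripper": 1.0,"tx": -0.0006,"ty": 0.044,"tz": 0.0,"wx": 0.0,"wy": 0.0,"wz": 0.0},{"gripper": 1.0,"tx": -0.0006,"ty": 0.044,"tz": 0.0,"wx": 0.0,"wy": 0.0,"wz": 0.0}], "grip_force": 30}}

```text
clock: 8.22
eef_pos: [615.5, 5.8, 66.1]
eef_rot: [-3.142, 0.0, 1.585]
wrist_force: [0.7, 0.9, -1.2]
opening: 12.4
finger_force: 29.7
```

>>> {"op": "drive_tool", "data": {"motion": [{"gripper": 1.0,"tx": 0.0,"ty": 0.002,"tz": 0.0,"wx": 0.0,"wy": 0.0,"wz": 0.0},{"gripper": 1.0,"tx": 0.0,"ty": 0.004,"tz": 0.0,"wx": 0.0,"wy": 0.0,"wz": 0.0}]}}

```text
clock: 8.48
eef_pos: [615.5, 9.6, 66.1]
eef_rot: [-3.142, -0.0, 1.585]
wrist_force: [-0.0, -0.1, -1.7]
opening: 12.9
finger_force: 29.7
```

>>> {"op": "drive_tool", "data": {"motion": [{"gripper": 1.0,"tx": 0.0,"ty": 0.002,"tz": 0.0,"wx": 0.0,"wy": 0.0,"wz": 0.0},{"gripper": 1.0,"tx": 0.0,"ty": 0.003,"tz": 0.0,"wx": 0.0,"wy": 0.0,"wz": 0.0}]}}

```text
clock: 8.72
eef_pos: [615.5, 12.8, 66.1]
eef_rot: [-3.142, -0.0, 1.585]
wrist_force: [0.2, -0.3, -1.4]
opening: 12.3
finger_force: 29.7
```

>>> {"op": "drive_tool", "data": {"motion": [{"gripper": 1.0,"tx": 0.0,"ty": 0.002,"tz": 0.0,"wx": 0.0,"wy": 0.0,"wz": 0.0},{"gripper": 1.0,"tx": 0.0,"ty": 0.004,"tz": 0.0,"wx": 0.0,"wy": 0.0,"wz": 0.0}]}}

```text
clock: 8.98
eef_pos: [615.5, 16.9, 66.1]
eef_rot: [-3.142, -0.0, 1.585]
wrist_force: [-0.2, 0.5, -1.7]
opening: 12.5
finger_force: 29.7
```

>>> {"op": "drive_tool", "data": {"motion": [{"gripper": 1.0,"tx": 0.0,"ty": 0.003,"tz": 0.0,"wx": 0.0,"wy": 0.0,"wz": 0.0},{"gripper": 1.0,"tx": -0.0001,"ty": 0.005,"tz": 0.0,"wx": 0.0,"wy": 0.0,"wz": 0.0}]}}

```text
clock: 9.22
eef_pos: [615.4, 22.0, 66.1]
eef_rot: [-3.142, -0.0, 1.586]
wrist_force: [-0.3, 0.0, -1.7]
opening: 12.2
finger_force: 29.7
```

>>> {"op": "drive_tool", "data": {"motion": [{"gripper": 1.0,"tx": 0.0,"ty": 0.003,"tz": 0.0,"wx": 0.0,"wy": 0.0,"wz": 0.0},{"gripper": 1.0,"tx": -0.0001,"ty": 0.005,"tz": 0.0,"wx": 0.0,"wy": 0.0,"wz": 0.0}]}}

```text
clock: 9.48
eef_pos: [615.3, 26.9, 66.1]
eef_rot: [-3.142, 0.0, 1.585]
wrist_force: [0.4, -0.1, -0.8]
opening: 12.4
finger_force: 29.7
```

>>> {"op": "drive_tool", "data": {"motion": [{"gripper": 1.0,"tx": -0.0001,"ty": 0.005,"tz": 0.0,"wx": 0.0,"wy": 0.0,"wz": 0.0},{"gripper": 1.0,"tx": -0.0001,"ty": 0.01,"tz": 0.0,"wx": 0.0,"wy": 0.0,"wz": 0.0},{"gripper": 1.0,"tx": -0.0002,"ty": 0.015,"tz": 0.0,"wx": 0.0,"wy": 0.0,"wz": 0.0},{"gripper": 1.0,"tx": -0.0003,"ty": 0.02,"tz": 0.0,"wx": 0.0,"wy": 0.0,"wz": 0.0}]}}

```text
clock: 9.98
eef_pos: [615.0, 47.1, 66.1]
eef_rot: [3.142, 0.0, 1.585]
wrist_force: [-0.1, 0.0, -1.7]
opening: 12.8
finger_force: 29.7
```

>>> {"op": "drive_tool", "data": {"motion": [{"gripper": 1.0,"tx": -0.0001,"ty": 0.005,"tz": 0.0,"wx": 0.0,"wy": 0.0,"wz": 0.0},{"gripper": 1.0,"tx": -0.0001,"ty": 0.01,"tz": 0.0,"wx": 0.0,"wy": 0.0,"wz": 0.0},{"gripper": 1.0,"tx": -0.0002,"ty": 0.015,"tz": 0.0,"wx": 0.0,"wy": 0.0,"wz": 0.0},{"gripper": 1.0,"tx": -0.0003,"ty": 0.02,"tz": 0.0,"wx": 0.0,"wy": 0.0,"wz": 0.0}]}}

```text
clock: 10.48
eef_pos: [614.7, 67.1, 66.1]
eef_rot: [-3.142, -0.0, 1.585]
wrist_force: [0.5, 0.4, -1.1]
opening: 12.4
finger_force: 29.7
```

>>> {"op": "drive_tool", "data": {"motion": [{"gripper": 1.0,"tx": -0.0001,"ty": 0.006,"tz": 0.0,"wx": 0.0,"wy": 0.0,"wz": 0.0},{"gripper": 1.0,"tx": -0.0002,"ty": 0.012,"tz": 0.0,"wx": 0.0,"wy": 0.0,"wz": 0.0},{"gripper": 1.0,"tx": -0.0002,"ty": 0.018,"tz": 0.0,"wx": 0.0,"wy": 0.0,"wz": 0.0},{"gripper": 1.0,"tx": -0.0003,"ty": 0.022,"tz": 0.0,"wx": 0.0,"wy": 0.0,"wz": 0.0},{"gripper": 1.0,"tx": -0.0003,"ty": 0.022,"tz": 0.0,"wx": 0.0,"wy": 0.0,"wz": 0.0}]}}

```text
clock: 11.1
eef_pos: [614.4, 89.1, 66.1]
eef_rot: [3.142, 0.0, 1.586]
wrist_force: [0.9, -0.1, -1.9]
opening: 12.4
finger_force: 29.7
```

```bash
python3 - <<'E'
from h import *
s=arm.sense();print(s["eef_pos"],s["eef_rot"],s["clock"],s["wrist_force"])
a=[]
for n in("top","side"):
    p=arm.read_camera(n); x=p["color"][:,:,::-1]
    c=x[120:160,125:225] if n=="top" else x[105:160,195:295]
    a.append(cv2.resize(c,None,fx=6,fy=6,interpolation=cv2.INTER_CUBIC))
    g=s["eef_pos"]+[0,0,19]; print(n,(np.array(w2px(p,[613.5,209,85]))-([125,120] if n=="top" else [195,105]))*6+2.5)
cv2.imwrite("pics/in1.png",np.vstack(a))
E
```

```text
[614.41482876  89.05494528  66.07524036] [3.14156508e+00 2.27833658e-05 1.58587241e+00] 11.1 [ 0.87635333 -0.08771618 -1.90459065]
top [315.29668492 116.65986715]
side [235.20809441 161.32655407]
```

View pics/in1.png

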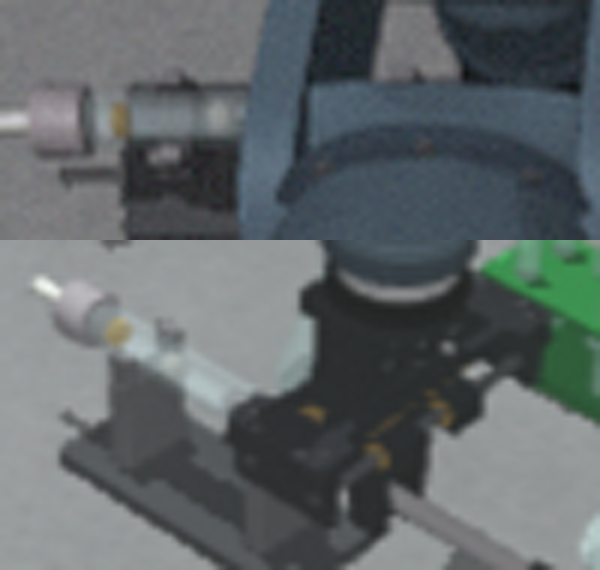

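The plug is still at top crop ≈(207–232,107), unmoved, and the rod is about 87 mm in. I let it go and slide back along it.

>>> {"op": "drive_tool", "data": {"motion": [{"gripper": 0.5,"tx": 0.0,"ty": 0.0,"tz": 0.0,"wx": 0.0,"wy": 0.0,"wz": 0.0},{"gripper": 0.5,"tx": 0.0,"ty": 0.0,"tz": 0.0,"wx": 0.0,"wy": 0.0,"wz": 0.0},{"gripper": 0.5,"tx": 0.0,"ty": 0.0,"tz": 0.0,"wx": 0.0,"wy": 0.0,"wz": 0.0},{"gripper": 0.5,"tx": 0.0,"ty": 0.0,"tz": 0.0,"wx": 0.0,"wy": 0.0,"wz": 0.0},{"gripper": 0.5,"tx": 0.0,"ty": 0.0,"tz": 0.0,"wx": 0.0,"wy": 0.0,"wz": 0.0},{"gripper": 0.5,"tx": 0.0,"ty": 0.0,"tz": 0.0,"wx": 0.0,"wy": 0.0,"wz": 0.0}]}}

```text
clock: 11.95
eef_pos: [614.4, 88.7, 66.1]
eef_rot: [3.142, -0.0, 1.585]
wrist_force: [0.1, 0.7, -0.3]
opening: 44.3
finger_force: 0.0
```

>>> {"op": "drive_tool", "data": {"motion": [{"gripper": 0.5,"tx": 0.0004,"ty": -0.028,"tz": -0.002,"wx": 0.0,"wy": 0.0,"wz": 0.0},{"gripper": 0.5,"tx": 0.0008,"ty": -0.056,"tz": -0.004,"wx": 1.5,"wy": 0.0,"wz": 0.0},{"gripper": 0.5,"tx": 0.0012,"ty": -0.085,"tz": -0.005,"wx": 2.5,"wy": 0.0,"wz": 0.0},{"gripper": 0.5,"tx": 0.0012,"ty": -0.085,"tz": -0.005,"wx": 2.5,"wy": 0.0,"wz": 0.0},{"gripper": 0.5,"tx": 0.0012,"ty": -0.085,"tz": -0.005,"wx": 2.5,"wy": 0.0,"wz": 0.0}]}}

```text
clock: 12.58
eef_pos: [615.5, 4.2, 61.0]
eef_rot: [3.141, -0.044, 1.585]
wrist_force: [0.8, -0.3, 0.6]
opening: 43.9
finger_force: 0.0
```

```bash
python3 - <<'E'
from h import *
s=arm.sense();print(s["eef_pos"],s["eef_rot"],s["clock"],s["wrist_force"])
p=arm.read_camera("side")
for l in["rod","rod_tip","plug"]:
    for d in arm.landmark_of(l,p)[:1]: print(l,round(d["conf"],2),d["at"])
cv2.imwrite("pics/in2.png",cv2.resize(p["color"][100:200,190:330,::-1],None,fx=5.6,fy=5.6,interpolation=cv2.INTER_CUBIC))
E
```

```text
[615.52418777   4.18507815  61.03930092] [ 3.14118415 -0.0438382   1.58507212] 12.575 [ 0.83323429 -0.30576442  0.63262792]
rod 0.6 [617.0, 89.9, 84.7]
rod_tip 0.19 [611.2, 219.1, -1.0]
```

View pics/in2.png

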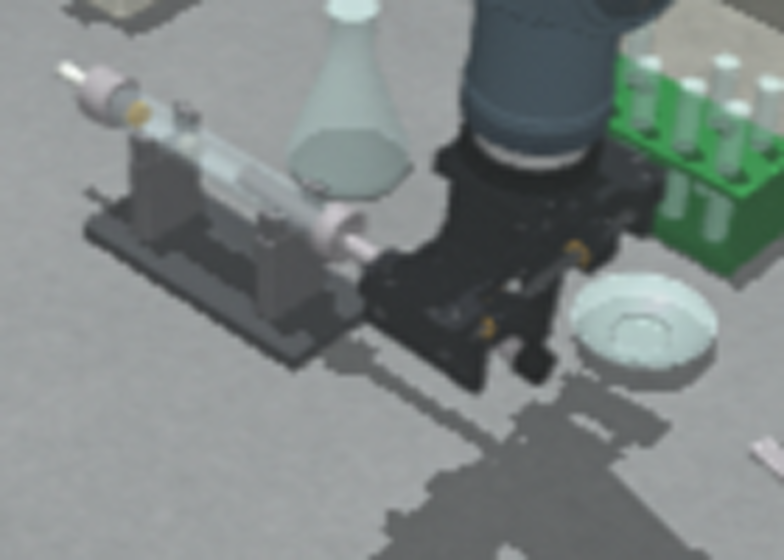

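The rod sits in the tube (tip at crop ≈(240,185)), the plug is unmoved, and the knob at ≈(535,360) is behind the fingers. I re-grip here, then level the rod. That uses up my ten pictures.

>>> {"op": "drive_tool", "data": {"motion": [{"gripper": 1.0,"tx": 0.0,"ty": 0.0,"tz": 0.0,"wx": 0.0,"wy": 0.0,"wz": 0.0},{"gripper": 1.0,"tx": 0.0,"ty": 0.0,"tz": 0.0,"wx": 0.0,"wy": 0.0,"wz": 0.0},{"gripper": 1.0,"tx": 0.0,"ty": 0.0,"tz": 0.0,"wx": 0.0,"wy": 0.0,"wz": 0.0},{"gripper": 1.0,"tx": 0.0,"ty": 0.0,"tz": 0.0,"wx": 0.0,"wy": 0.0,"wz": 0.0},{"gripper": 1.0,"tx": 0.0,"ty": 0.0,"tz": 0.0,"wx": 0.0,"wy": 0.0,"wz": 0.0},{"gripper": 1.0,"tx": 0.0,"ty": 0.0,"tz": 0.0,"wx": 0.0,"wy": 0.0,"wz": 0.0},{"gripper": 1.0,"tx": 0.0,"ty": 0.0,"tz": 0.0,"wx": 0.0,"wy": 0.0,"wz": 0.0},{"gripper": 1.0,"tx": 0.0,"ty": 0.0,"tz": 0.0,"wx": 0.0,"wy": 0.0,"wz": 0.0}], "grip_force": 45}}

```text
clock: 13.78
eef_pos: [615.6, 3.8, 61.0]
eef_rot: [3.141, -0.044, 1.585]
wrist_force: [-0.1, 0.2, 0.5]
opening: 12.8
finger_force: 45.1
```

>>> {"op": "drive_tool", "data": {"motion": [{"gripper": 1.0,"tx": 0.0,"ty": 0.0,"tz": 0.002,"wx": -1.0,"wy": 0.0,"wz": 0.0},{"gripper": 1.0,"tx": 0.0,"ty": 0.0,"tz": 0.004,"wx": -2.0,"wy": 0.0,"wz": 0.0},{"gripper": 1.0,"tx": 0.0,"ty": 0.0,"tz": 0.005,"wx": -2.5,"wy": 0.0,"wz": 0.0},{"gripper": 1.0,"tx": 0.0,"ty": 0.0,"tz": 0.005,"wx": -2.5,"wy": 0.0,"wz": 0.0}]}}

```text
clock: 14.28
eef_pos: [615.8, 3.9, 66.3]
eef_rot: [3.141, 0.0, 1.586]
wrist_force: [-0.0, -0.3, -0.5]
opening: 12.8
finger_force: 45.1
```

>>> {"op": "drive_tool", "data": {"motion": [{"gripper": 1.0,"tx": -0.0001,"ty": 0.006,"tz": 0.0,"wx": 0.0,"wy": 0.0,"wz": 0.0},{"gripper": 1.0,"tx": -0.0002,"ty": 0.012,"tz": 0.0,"wx": 0.0,"wy": 0.0,"wz": 0.0},{"gripper": 1.0,"tx": -0.0003,"ty": 0.018,"tz": 0.0,"wx": 0.0,"wy": 0.0,"wz": 0.0},{"gripper": 1.0,"tx": -0.0003,"ty": 0.024,"tz": 0.0,"wx": 0.0,"wy": 0.0,"wz": 0.0},{"gripper": 1.0,"tx": -0.0004,"ty": 0.03,"tz": 0.0,"wx": 0.0,"wy": 0.0,"wz": 0.0}]}}

```text
clock: 14.9
eef_pos: [615.2, 34.2, 66.1]
eef_rot: [3.142, 0.0, 1.586]
wrist_force: [0.3, -1.2, 0.2]
opening: 12.4
finger_force: 45.1
```

>>> {"op": "drive_tool", "data": {"motion": [{"gripper": 1.0,"tx": 0.0,"ty": 0.003,"tz": 0.0,"wx": 0.0,"wy": 0.0,"wz": 0.0},{"gripper": 1.0,"tx": -0.0001,"ty": 0.006,"tz": 0.0,"wx": 0.0,"wy": 0.0,"wz": 0.0},{"gripper": 1.0,"tx": -0.0001,"ty": 0.009,"tz": 0.0,"wx": 0.0,"wy": 0.0,"wz": 0.0},{"gripper": 1.0,"tx": -0.0002,"ty": 0.012,"tz": 0.0,"wx": 0.0,"wy": 0.0,"wz": 0.0}]}}

```text
clock: 15.4
eef_pos: [615.2, 44.8, 66.2]
eef_rot: [3.141, 0.001, 1.585]
wrist_force: [-0.6, -6.0, -0.5]
opening: 12.8
finger_force: 45.1
```

>>> {"op": "drive_tool", "data": {"motion": [{"gripper": 1.0,"tx": 0.0,"ty": 0.003,"tz": 0.0,"wx": 0.0,"wy": 0.0,"wz": 0.0},{"gripper": 1.0,"tx": -0.0001,"ty": 0.006,"tz": 0.0,"wx": 0.0,"wy": 0.0,"wz": 0.0}]}}

```text
clock: 15.65
eef_pos: [615.2, 50.6, 66.3]
eef_rot: [3.141, 0.002, 1.585]
wrist_force: [0.1, -6.2, -0.3]
opening: 12.5
finger_force: 45.1
```

>>> {"op": "drive_tool", "data": {"motion": [{"gripper": 1.0,"tx": 0.0,"ty": 0.003,"tz": 0.0,"wx": 0.0,"wy": 0.0,"wz": 0.0},{"gripper": 1.0,"tx": -0.0001,"ty": 0.006,"tz": 0.0,"wx": 0.0,"wy": 0.0,"wz": 0.0},{"gripper": 1.0,"tx": -0.0001,"ty": 0.008,"tz": 0.0,"wx": 0.0,"wy": 0.0,"wz": 0.0}]}}

```text
clock: 16.02
eef_pos: [615.1, 58.6, 66.3]
eef_rot: [3.141, 0.002, 1.585]
wrist_force: [-0.2, -6.6, 0.9]
opening: 12.3
finger_force: 45.1
```

>>> {"op": "drive_tool", "data": {"motion": [{"gripper": 1.0,"tx": 0.0,"ty": 0.0015,"tz": 0.0,"wx": 0.0,"wy": 0.0,"wz": 0.0}]}}

```text
clock: 16.15
eef_pos: [615.1, 60.0, 66.4]
eef_rot: [3.141, 0.002, 1.585]
wrist_force: [-1.3, -7.6, 0.7]
opening: 12.0
finger_force: 45.1
```

>>> {"op": "drive_tool", "data": {"motion": [{"gripper": 1.0,"tx": 0.0,"ty": 0.0015,"tz": 0.0,"wx": 0.0,"wy": 0.0,"wz": 0.0}]}}

```text
clock: 16.27
eef_pos: [615.2, 61.4, 66.4]
eef_rot: [3.141, 0.002, 1.585]
wrist_force: [0.2, -6.9, 1.4]
opening: 12.8
finger_force: 45.1
```

>>> {"op": "drive_tool", "data": {"motion": [{"gripper": 1.0,"tx": 0.0,"ty": 0.0015,"tz": 0.0,"wx": 0.0,"wy": 0.0,"wz": 0.0}]}}

```text
clock: 16.4
eef_pos: [615.1, 62.9, 66.4]
eef_rot: [3.141, 0.002, 1.585]
wrist_force: [-0.7, -6.4, 1.7]
opening: 12.3
finger_force: 45.1
```

>>> {"op": "drive_tool", "data": {"motion": [{"gripper": 1.0,"tx": 0.0,"ty": 0.0015,"tz": -0.0003,"wx": 0.0,"wy": 0.0,"wz": 0.0}]}}

```text
clock: 16.52
eef_pos: [615.3, 64.0, 66.4]
eef_rot: [3.141, 0.003, 1.585]
wrist_force: [-1.7, -9.1, 3.6]
opening: 12.6
finger_force: 45.1
```

>>> {"op": "drive_tool", "data": {"motion": [{"gripper": 1.0,"tx": 0.0,"ty": 0.0015,"tz": -0.0003,"wx": 0.0,"wy": 0.0,"wz": 0.0}]}}

```text
clock: 16.65
eef_pos: [615.4, 64.9, 66.3]
eef_rot: [3.141, 0.004, 1.585]
wrist_force: [-2.5, -11.0, 6.3]
opening: 12.4
finger_force: 45.1
```

>>> {"op": "drive_tool", "data": {"motion": [{"gripper": 1.0,"tx": 0.0,"ty": 0.0,"tz": 0.0006,"wx": 0.0,"wy": 0.0,"wz": 0.0},{"gripper": 1.0,"tx": -0.0003,"ty": 0.0,"tz": 0.0012,"wx": 0.0,"wy": 0.0,"wz": 0.0}]}}

```text
clock: 16.9
eef_pos: [614.7, 66.4, 66.7]
eef_rot: [3.141, 0.001, 1.585]
wrist_force: [0.5, -5.3, -1.8]
opening: 12.6
finger_force: 45.1
```

```bash
python3 - <<'E'
from h import *
s=arm.sense();print(s["eef_pos"],s["eef_rot"],s["wrist_force"],s["moment"])
p=arm.read_camera("side")
for l in["plug","rod_tip"]:
    for d in arm.landmark_of(l,p)[:2]: print(l,round(d["conf"],2),np.round(d["at"],1))
# brightness/colour along bore axis
for y in range(230,345,4):
    u,v=w2px(p,[613.5,y,85]); u-=1.1; v-=.9
    c=cv2.getRectSubPix(p["color"].astype(np.float32),(2,2),(u,v)).mean((0,1)); print(y,c.round().astype(int).tolist(),end=" ")
E
```

```text
[614.66722022  66.41225507  66.73354324] [3.14142930e+00 7.87849560e-04 1.58470721e+00] [ 0.51210452 -5.25188136 -1.78437823] [-0.64090359  0.00825893 -0.0314322 ]
rod_tip 0.72 [748.2  -3.8  -3.5]
230 [147, 153, 156] 234 [148, 154, 157] 238 [147, 154, 156] 242 [148, 154, 157] 246 [148, 154, 157] 250 [148, 154, 157] 254 [147, 153, 156] 258 [149, 155, 157] 262 [147, 153, 156] 266 [148, 154, 157] 270 [149, 155, 158] 274 [155, 162, 163] 278 [164, 174, 172] 282 [172, 182, 180] 286 [171, 180, 176] 290 [163, 167, 155] 294 [154, 150, 126] 298 [153, 145, 114] 302 [157, 148, 116] 306 [154, 149, 124] 310 [143, 145, 136] 314 [137, 142, 143] 318 [134, 140, 143] 322 [133, 137, 140] 326 [141, 142, 145] 330 [162, 161, 164] 334 [174, 172, 176] 338 [177, 175, 179] 342 [178, 175, 179]
```

Raising and re-centring freed the binding, with axial force back to about 5 N. The image still shows a gap between plug and ring, so I continue.

>>> {"op": "drive_tool", "data": {"motion": [{"gripper": 1.0,"tx": 0.0,"ty": 0.0015,"tz": 0.0,"wx": 0.0,"wy": 0.0,"wz": 0.0}]}}

```text
clock: 17.18
eef_pos: [614.5, 68.5, 66.6]
eef_rot: [-3.141, 0.0, 1.585]
wrist_force: [0.4, -3.9, -0.0]
opening: 12.5
finger_force: 45.1
```

>>> {"op": "drive_tool", "data": {"motion": [{"gripper": 1.0,"tx": 0.0,"ty": 0.0015,"tz": 0.0,"wx": 0.0,"wy": 0.0,"wz": 0.0}]}}

```text
clock: 17.3
eef_pos: [614.5, 70.3, 66.6]
eef_rot: [-3.142, 0.0, 1.585]
wrist_force: [0.1, -4.2, -0.4]
opening: 12.3
finger_force: 45.1
```

Now it runs clean, at about 4 N.

>>> {"op": "drive_tool", "data": {"motion": [{"gripper": 1.0,"tx": 0.0,"ty": 0.0015,"tz": 0.0,"wx": 0.0,"wy": 0.0,"wz": 0.0}]}}

```text
clock: 17.42
eef_pos: [614.5, 71.9, 66.6]
eef_rot: [-3.142, 0.0, 1.586]
wrist_force: [0.5, -4.4, -1.4]
opening: 12.0
finger_force: 45.1
```

>>> {"op": "drive_tool", "data": {"motion": [{"gripper": 1.0,"tx": 0.0,"ty": 0.0015,"tz": 0.0,"wx": 0.0,"wy": 0.0,"wz": 0.0}]}}

```text
clock: 17.55
eef_pos: [614.5, 73.4, 66.6]
eef_rot: [-3.142, 0.0, 1.585]
wrist_force: [0.2, -4.7, -0.1]
opening: 12.4
finger_force: 45.1
```

>>> {"op": "drive_tool", "data": {"motion": [{"gripper": 1.0,"tx": 0.0,"ty": 0.001,"tz": 0.0,"wx": 0.0,"wy": 0.0,"wz": 0.0}]}}

```text
clock: 17.68
eef_pos: [614.5, 74.4, 66.7]
eef_rot: [-3.142, -0.0, 1.586]
wrist_force: [0.4, -3.8, -0.7]
opening: 12.3
finger_force: 45.1
```

>>> {"op": "drive_tool", "data": {"motion": [{"gripper": 1.0,"tx": 0.0,"ty": 0.001,"tz": 0.0,"wx": 0.0,"wy": 0.0,"wz": 0.0}]}}

```text
clock: 17.8
eef_pos: [614.5, 75.3, 66.7]
eef_rot: [-3.142, 0.0, 1.586]
wrist_force: [-0.3, -4.7, -0.8]
opening: 12.5
finger_force: 45.1
```

>>> {"op": "drive_tool", "data": {"motion": [{"gripper": 1.0,"tx": 0.0,"ty": 0.001,"tz": 0.0,"wx": 0.0,"wy": 0.0,"wz": 0.0}]}}

```text
clock: 17.92
eef_pos: [614.5, 76.2, 66.7]
eef_rot: [-3.142, 0.0, 1.585]
wrist_force: [-0.2, -4.1, -0.2]
opening: 12.6
finger_force: 45.1
```

>>> {"op": "drive_tool", "data": {"motion": [{"gripper": 1.0,"tx": 0.0,"ty": 0.001,"tz": 0.0,"wx": 0.0,"wy": 0.0,"wz": 0.0}]}}

```text
clock: 18.05
eef_pos: [614.5, 77.2, 66.7]
eef_rot: [-3.142, 0.0, 1.585]
wrist_force: [0.5, -4.5, -0.2]
opening: 12.2
finger_force: 45.1
```

>>> {"op": "drive_tool", "data": {"motion": [{"gripper": 1.0,"tx": 0.0,"ty": 0.001,"tz": 0.0,"wx": 0.0,"wy": 0.0,"wz": 0.0}]}}

```text
clock: 18.18
eef_pos: [614.5, 78.3, 66.7]
eef_rot: [-3.142, 0.0, 1.585]
wrist_force: [-1.0, -4.6, -0.2]
opening: 12.5
finger_force: 45.1
```

>>> {"op": "drive_tool", "data": {"motion": [{"gripper": 1.0,"tx": 0.0,"ty": 0.001,"tz": 0.0,"wx": 0.0,"wy": 0.0,"wz": 0.0}]}}

```text
clock: 18.3
eef_pos: [614.5, 79.3, 66.7]
eef_rot: [-3.142, 0.0, 1.585]
wrist_force: [-0.9, -5.1, -0.2]
opening: 12.4
finger_force: 45.1
```

>>> {"op": "drive_tool", "data": {"motion": [{"gripper": 1.0,"tx": 0.0,"ty": 0.001,"tz": 0.0,"wx": 0.0,"wy": 0.0,"wz": 0.0}]}}

```text
clock: 18.42
eef_pos: [614.5, 80.3, 66.7]
eef_rot: [-3.142, 0.0, 1.585]
wrist_force: [0.1, -4.6, -1.1]
opening: 12.6
finger_force: 45.1
```

>>> {"op": "drive_tool", "data": {"motion": [{"gripper": 1.0,"tx": 0.0,"ty": 0.001,"tz": 0.0,"wx": 0.0,"wy": 0.0,"wz": 0.0}]}}

```text
clock: 18.55
eef_pos: [614.6, 80.8, 66.7]
eef_rot: [-3.142, 0.001, 1.586]
wrist_force: [-0.7, -8.4, -0.1]
opening: 12.4
finger_force: 45.1
```

Force is rising, so the stop is being felt. I use smaller steps.

>>> {"op": "drive_tool", "data": {"motion": [{"gripper": 1.0,"tx": 0.0,"ty": 0.0005,"tz": 0.0,"wx": 0.0,"wy": 0.0,"wz": 0.0}]}}

```text
clock: 18.68
eef_pos: [614.6, 80.8, 66.7]
eef_rot: [-3.142, 0.002, 1.585]
wrist_force: [-0.8, -10.3, -0.3]
opening: 12.3
finger_force: 45.1
```

>>> {"op": "drive_tool", "data": {"motion": [{"gripper": 1.0,"tx": 0.0,"ty": 0.0005,"tz": 0.0,"wx": 0.0,"wy": 0.0,"wz": 0.0}]}}

```text
clock: 18.8
eef_pos: [614.6, 80.8, 66.7]
eef_rot: [-3.142, 0.002, 1.585]
wrist_force: [-0.0, -11.3, -1.2]
opening: 12.6
finger_force: 45.1
```

>>> {"op": "drive_tool", "data": {"motion": [{"gripper": 1.0,"tx": 0.0,"ty": 0.0006,"tz": 0.0,"wx": 0.0,"wy": 0.0,"wz": 0.0},{"gripper": 1.0,"tx": 0.0,"ty": 0.0006,"tz": 0.0,"wx": 0.0,"wy": 0.0,"wz": 0.0}]}}

```text
clock: 19.05
eef_pos: [614.7, 80.9, 66.7]
eef_rot: [-3.142, 0.003, 1.585]
wrist_force: [-0.6, -12.1, -1.1]
opening: 12.7
finger_force: 45.1
```

>>> {"op": "drive_tool", "data": {"motion": [{"gripper": 1.0,"tx": 0.0,"ty": 0.0007,"tz": 0.0,"wx": 0.0,"wy": 0.0,"wz": 0.0},{"gripper": 1.0,"tx": 0.0,"ty": 0.0007,"tz": 0.0,"wx": 0.0,"wy": 0.0,"wz": 0.0},{"gripper": 1.0,"tx": 0.0,"ty": 0.0007,"tz": 0.0,"wx": 0.0,"wy": 0.0,"wz": 0.0}]}}

```text
clock: 19.42
eef_pos: [614.8, 80.9, 66.8]
eef_rot: [3.141, 0.004, 1.585]
wrist_force: [-0.2, -15.0, 0.2]
opening: 12.2
finger_force: 45.1
```

>>> {"op": "drive_tool", "data": {"motion": [{"gripper": 1.0,"tx": 0.0,"ty": 0.0,"tz": 0.0,"wx": 0.0,"wy": 0.0,"wz": 0.0},{"gripper": 1.0,"tx": 0.0,"ty": 0.0,"tz": 0.0,"wx": 0.0,"wy": 0.0,"wz": 0.0}]}}

```text
clock: 19.68
eef_pos: [614.8, 80.9, 66.7]
eef_rot: [3.142, 0.004, 1.585]
wrist_force: [-0.4, -14.9, -1.6]
opening: 12.1
finger_force: 45.1
```

>>> {"op": "drive_tool", "data": {"motion": [{"gripper": 1.0,"tx": 0.0,"ty": 0.0,"tz": 0.0,"wx": 0.0,"wy": 0.0,"wz": 0.0},{"gripper": 1.0,"tx": 0.0,"ty": 0.0,"tz": 0.0,"wx": 0.0,"wy": 0.0,"wz": 0.0}]}}

```text
clock: 19.92
eef_pos: [614.8, 80.9, 66.7]
eef_rot: [3.142, 0.004, 1.585]
wrist_force: [-0.1, -14.6, -1.1]
opening: 12.6
finger_force: 45.1
```

>>> {"op": "drive_tool", "data": {"motion": [{"gripper": 1.0,"tx": 0.0,"ty": 0.0,"tz": 0.0,"wx": 0.0,"wy": 0.0,"wz": 0.0},{"gripper": 1.0,"tx": 0.0,"ty": 0.0,"tz": 0.0,"wx": 0.0,"wy": 0.0,"wz": 0.0}]}}

```text
clock: 20.18
eef_pos: [614.8, 80.9, 66.7]
eef_rot: [3.142, 0.004, 1.585]
wrist_force: [0.5, -15.2, 0.5]
opening: 12.8
finger_force: 45.1
```

>>> {"op": "drive_tool", "data": {"motion": [{"gripper": 1.0,"tx": 0.0,"ty": 0.0,"tz": 0.0,"wx": 0.0,"wy": 0.0,"wz": 0.0},{"gripper": 1.0,"tx": 0.0,"ty": 0.0,"tz": 0.0,"wx": 0.0,"wy": 0.0,"wz": 0.0}]}}

```text
clock: 20.42
eef_pos: [614.8, 80.9, 66.7]
eef_rot: [3.141, 0.004, 1.585]
wrist_force: [-0.4, -14.7, -0.6]
opening: 12.1
finger_force: 45.1
```

Held at the stop at about 14.8 N for over a second. Now I ease the load, let go and withdraw upward.

>>> {"op": "drive_tool", "data": {"motion": [{"gripper": 1.0,"tx": 0.0,"ty": -0.001,"tz": 0.0,"wx": 0.0,"wy": 0.0,"wz": 0.0},{"gripper": 1.0,"tx": 0.0,"ty": -0.002,"tz": 0.0,"wx": 0.0,"wy": 0.0,"wz": 0.0},{"gripper": 1.0,"tx": 0.0,"ty": -0.002,"tz": 0.0,"wx": 0.0,"wy": 0.0,"wz": 0.0}]}}

```text
clock: 20.8
eef_pos: [614.7, 80.8, 66.7]
eef_rot: [3.141, 0.001, 1.585]
wrist_force: [0.2, -7.3, -0.2]
opening: 12.4
finger_force: 45.1
```

>>> {"op": "drive_tool", "data": {"motion": [{"gripper": 0.5,"tx": 0.0,"ty": 0.0,"tz": 0.0,"wx": 0.0,"wy": 0.0,"wz": 0.0},{"gripper": 0.5,"tx": 0.0,"ty": 0.0,"tz": 0.0,"wx": 0.0,"wy": 0.0,"wz": 0.0},{"gripper": 0.5,"tx": 0.0,"ty": 0.0,"tz": 0.0,"wx": 0.0,"wy": 0.0,"wz": 0.0},{"gripper": 0.5,"tx": 0.0,"ty": 0.0,"tz": 0.0,"wx": 0.0,"wy": 0.0,"wz": 0.0},{"gripper": 0.5,"tx": 0.0,"ty": 0.0,"tz": 0.0,"wx": 0.0,"wy": 0.0,"wz": 0.0},{"gripper": 0.5,"tx": 0.0,"ty": 0.0,"tz": 0.0,"wx": 0.0,"wy": 0.0,"wz": 0.0}]}}

```text
clock: 21.55
eef_pos: [614.5, 81.6, 66.7]
eef_rot: [-3.142, -0.0, 1.585]
wrist_force: [0.6, -0.3, -0.5]
opening: 43.7
finger_force: 0.0
```

>>> {"op": "drive_tool", "data": {"motion": [{"gripper": 0.5,"tx": 0.0,"ty": 0.0,"tz": 0.02,"wx": 0.0,"wy": 0.0,"wz": 0.0},{"gripper": 0.5,"tx": 0.0,"ty": 0.0,"tz": 0.06,"wx": 0.0,"wy": 0.0,"wz": 0.0},{"gripper": 0.5,"tx": 0.0,"ty": 0.0,"tz": 0.12,"wx": 0.0,"wy": 0.0,"wz": 0.0},{"gripper": 0.5,"tx": -0.06,"ty": -0.06,"tz": 0.15,"wx": 0.0,"wy": 0.0,"wz": 0.0},{"gripper": 0.5,"tx": -0.1,"ty": -0.12,"tz": 0.15,"wx": 0.0,"wy": 0.0,"wz": 0.0},{"gripper": 0.5,"tx": -0.14,"ty": -0.17,"tz": 0.15,"wx": 0.0,"wy": 0.0,"wz": 0.0},{"gripper": 0.5,"tx": -0.18,"ty": -0.22,"tz": 0.15,"wx": 0.0,"wy": 0.0,"wz": 0.0},{"gripper": 0.5,"tx": -0.18,"ty": -0.22,"tz": 0.15,"wx": 0.0,"wy": 0.0,"wz": 0.0},{"gripper": 0.5,"tx": -0.18,"ty": -0.22,"tz": 0.15,"wx": 0.0,"wy": 0.0,"wz": 0.0}]}}

```text
clock: 22.68
eef_pos: [433.8, -140.4, 218.3]
eef_rot: [3.14, 0.002, 1.581]
wrist_force: [1.1, 0.9, 0.4]
opening: 43.9
finger_force: 0.0
```

```bash
python3 - <<'E'
from h import *
p=arm.read_camera("top")
for l in["rod","rod_tip","plug","dish","jar","flask","spatula","weight","beaker"]:
    for d in arm.landmark_of(l,p)[:1]: print(l,round(d["conf"],2),np.round(d["at"],1))
for y in range(240,316,3):
    u,v=w2px(p,[615.7-(y-122)*.0136,y,85]); c=cv2.getRectSubPix(p["color"].astype(np.float32),(1,3),(u,v)).mean((0,1)); print(y,c.round().astype(int).tolist(),end=" ")
for d in arm.outline_of("rod",p)[:1]:
    v,u=np.nonzero(d["mask"]); P=np.array([atz(p,a,b,85) for a,b in zip(u,v)]); print("\nrod mask",P.min(0).round(1),P.max(0).round(1))
E
```

```text
dish 0.65 [749.8  -8.3  -2.2]
jar 0.63 [376.3 248.5  -0.9]
flask 0.89 [ 7.532e+02  2.480e+02 -2.000e-01]
spatula 0.66 [ 6.972e+02 -2.151e+02 -4.000e-01]
weight 0.54 [435.  -16.8   0.5]
beaker 0.91 [375.3 366.3  -1.3]
240 [112, 114, 118] 243 [116, 117, 121] 246 [115, 117, 120] 249 [117, 116, 121] 252 [117, 115, 121] 255 [115, 116, 120] 258 [115, 116, 121] 261 [116, 115, 120] 264 [115, 115, 119] 267 [116, 116, 120] 270 [114, 115, 120] 273 [115, 116, 121] 276 [115, 116, 120] 279 [114, 115, 119] 282 [114, 116, 119] 285 [113, 115, 118] 288 [112, 115, 118] 291 [126, 130, 130] 294 [132, 136, 136] 297 [135, 139, 139] 300 [127, 124, 109] 303 [125, 113, 81] 306 [136, 134, 124] 309 [139, 147, 148] 312 [125, 133, 137] 315 [97, 102, 104] 
rod mask [606.   47.9  85. ] [623.7 124.4  85. ]
```

The plug now abuts the ring (plug about 289–299, ring from 300), the rod reaches it, and everything else is where it was. I hand in.

```bash
python3 -c "
from workcell import arm
print(arm.hand_in())"
```

```text
the job is handed in; nothing more can be done
None
```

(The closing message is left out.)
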